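Hang the steel slice on the peg stand with an S-hook

TASK

Get the S-hook out from under the edge of the cooling rack and, holding it by its straight middle, hook it through the hole in the handle of the flat steel slice that stands in the dish rack. Carry the slice on the hook, without gripping the slice itself, and hang the free end of the S-hook on the middle peg of the peg stand, so that the slice hangs clear from the hook with any swing nearly gone. Leave everything else where it stands.

Things in the scene. Friction and masses are not known exactly. Their poses are not given: they have to be found in the camera images.
- hook_center (a point): centre of the loose steel S-hook: 8 mm round bar, 138 x 84 mm overall, 80 g. x along the shank, z normal to the S. Centre lines in mm: shank y = 0, x = -46 to 46, its middle (x = -22 to 22) in a grey sleeve 14 mm square; at each end a half-circle loop of radius 19 and a short tip parallel to the shank. Starts flat on the worktop (centre 7 mm up), middle and one loop under the cooling rack
- hook_end_a (a point): outermost point of the S-hook's +x loop (bar centre line), at (65, -19) mm from hook_center. This loop is a half circle about (46, -19), then a straight tip on y = -38 from x = 46 back to x = 36 with a round end (4 mm more). Each loop is 46 mm wide outside, 30 mm inside; both are alike
- hook_end_b (a point): outermost point of the -x loop, at (-65, 19) mm from hook_center: the same loop turned half round about z: half circle about (-46, 19), tip on y = +38 from x = -46 back to x = -36
- cooling_rack: fixed wire cooling rack, 150 (x) x 160 (y) mm, top of the wires 40 mm above the worktop, 34 mm clear below them, on four short legs; origin on the worktop under its centre. The hook sticks out under its +y edge (y = +80 mm), between legs set 50 mm back from that edge.
- slice_hole (a point): centre of the round through hole (20 mm) in the handle of the loose flat steel slice, a 4 mm plate; x is its normal, z up along the handle. Handle 32 mm wide (y), ends 16 mm above the hole and meets, 63 mm below it, a blade 80 mm wide with dark slots; the blade's lower edge is 132 mm below the hole. About 130 g. Stands upright with some play in either slot of the dish rack
- dish_rack: fixed small steel dish rack, 110 (x) x 116 (y) mm, floor 6 mm thick; two slots across it at x = -28 and +28 mm, between wire bows 47 mm high; side wires 27 mm high; origin on the worktop under its centre. The plates in it stand across its x axis
- peg_stand: fixed stand: wooden base 100 (x) x 230 (y) x 8 mm, two posts at y = +-105 mm, a cross bar 295 mm up at x = +35 mm bearing three pegs at y = -80, 0 and +80 mm. Origin on the worktop under the base's centre; pegs point to -x (towards the robot) and up. Below the pegs there is only the base
- middle_peg (a point): point on the axis of the middle peg, 32 mm from the cross bar's axis. The peg is a round bar of 8 mm diameter and 55 mm long which rises at 45 degrees towards -x of the stand; axes are the stand's.
- cup_center (a point): small open steel cup, 60 mm across, 36 mm high; bystander; point at its middle, half-way up
- timer_center (a point): dial kitchen timer, 70 mm across, 48 mm high; bystander; point at its middle, half-way up
- card_center (a point): plain rectangular steel dough card without a hole, standing in the other slot of the dish rack: 84 mm wide, 78 mm high, 4 mm thick with a 12 mm rolled top edge; bystander; point at its middle, half-way up

How it is judged (in metres and radians):
On the way:
1. the slice is lifted out of the dish rack on the held S-hook (contact force between hook and slice above 0.4 N and contact force between the fingers and hook above 1 N and height (world z) of slice_hole above 0.18 m and contact force between slice and dish_rack below 0.1 N), for 0.2 s.
At the end, for the whole second after the job is handed in: One loop of the S-hook hangs on the middle peg (within 40 mm of its marked point, seen from above), the other is through the slice's hole (within 25 mm); the slice hangs from it alone, swinging less than 0.45 rad from upright, hole above 130 mm, clear of the stand; hook nearly still (below 0.2 m/s) (((horizontal distance between hook_end_a and middle_peg below 0.04 m and distance between hook_end_b and slice_hole below 0.025 m) or (horizontal distance between hook_end_b and middle_peg below 0.04 m and distance between hook_end_a and slice_hole below 0.025 m)) and contact force between hook and peg_stand above 0.5 N and contact force between hook and slice above 0.4 N and contact force between slice and peg_stand below 0.1 N and height (world z) of slice_hole above 0.13 m and angle between slice_hole's own z axis and vertical below 0.45 rad and linear speed of hook below 0.2 m/s); the robot touches nothing.
It fails at once if the fingers press on or grip the slice (contact force between the fingers and slice above 6 N).
It fails at once if a bystander is moved more than 3 cm (distance of any of cup_center, timer_center, card_center from where it was at the start of the episode above 0.03 m).
It also fails if it takes over 72 s, if anything falls off the work surface, if the arm or the gripper's body presses on something with over 40 N, if the wrist force passes 120 N, or if a joint passes its speed limit or range.

ROBOT

A 6-joint arm with a two-finger parallel gripper is mounted at the origin on the work surface; the furniture and walls round the work are solid. World frame = base frame: x ahead of the robot, y to its left, z up, the work surface at z = 0. Lengths are in m, angles in degrees, forces in N, time in s.
With the tool pointing down it reaches from about 0.375 to 0.925 m from the base axis. Payload 5.7 kg.
Tool frame: the origin (TCP) lies on the centre line of the jaws, within the pads' length; the fingertips stand 25 mm ahead of it and the grasp point (between the pads) lies 6 mm ahead of it; z points along the fingers, y is the line along which they close (so a half turn about z gives the same grasp; the last joint's range is limited). The gripper opens to 85 mm and grips with 20 to 120 N. Pads are 22 mm wide; open, the fingers measure 114 mm over their backs; the gripper's body (76 mm by 85 mm) begins 54 mm behind the grasp point. The pads swing forward as they close: fully open they stand 13 mm farther back than shut.
Start: joints at [58.952, 20.558, 86.54, -0, 72.909, -6.595], TCP at [0.248, 0.546, 0.256] pointing down, gripper open.
Joint ranges: [-170.27, 170.27], [-57.76, 135], [12.27, 136.19], [-55.21, 235.2], [11.17, 155.16], [-170.74, 170.74]. Speed limits (degrees/s): [136.94, 136.94, 180, 180, 180, 180].

INTERFACE

Orientations are given as a 3x3 rotation matrix whose columns are the frame's x, y, z axes.
In Python, from bench import bot gives the robot as it stands. The module is installed in compiled form; this text tells all that it offers.
- The arm moves only by the tool step_arm, never from a script. Its arguments are lists of equal length, an entry for each row: "translation": the shift along the tool's x, y, z in m, a list of three; "roll": the turn about the tool's z in degrees. In form: {"translation": [[x, y, z], ...], "roll": [roll, ...]}. A call has exactly 5 rows; each row is the pose to reach, as a shift and turn from the pose commanded when the call began, along the tool's axes at that moment; what a row does not reach only later rows make up. A row lasts 1/8 s, in which the tool goes at most 62.5 mm and 10.7 degrees, less where a joint would pass 70% of its speed; a pose out of reach is approached as far as the arm can. A call with a gripper value outside its range is refused whole. "grip" is the opening, from 0 (shut) to 1 (fully open), set as the call begins (left out, the last holds). The fingers move at their own pace and stop on an object; the grip force is fixed at half the most. Time passes only in rows, so rows that repeat a pose let the fingers close, or fill a call up. It gives the time, the measured TCP pose, the force, the opening and the grip force at its end, in the units of the state.
- bot.get_state(): the state, without advancing time (a new reading comes with each control period).
- bot.capture(name): name is "side" or "top"; returns (picture, depth): 420x560x3 uint8, red, green, blue; 420x560 float32, m along the optical axis (not along the pixel's ray), 0 where there is no reading.
- bot.calibration(name): a dict with "fov_y" (degrees; the focal length in pixels is half the picture's height over the tangent of half this angle, whatever the lens; pixels are square), "cx", "cy" (the principal point, pixels), "extrinsics" (4x4, takes a point from world to camera coordinates). Camera axes: x right, y down, z forward; pixel columns grow to the right and rows downward; lengths in m; the calibration is good to about 2 mm. A picture is of the moment at which its call begins. calibration takes no time and is no camera call.
- bot.job_done(): hands the job in; it is judged then, once.
Trained networks look in the newest picture that a camera, given by its name, has taken for a name from the list of things; names that differ only in an ending like _2 or _b are one class to them, and where a whole thing is asked for, a point or a joint stands for the part that bears it (a point fixed in the world has none). Each returns a list of dicts, best first, with "p" (0 to 1); they miss things now and then, are a little off and sometimes report something else, mostly with a low value. They report only what shows in the picture. A call takes as long as a camera call.
- bot.look_for(thing, camera): "box" ([left, top, width, height] in pixels, round what is visible of it).
The state is a dict: "t": time; "joint_pos": joint angles; "joint_vel": joint speeds; "joint_torque": joint torques, N m; "eef_pos": TCP position; "tool_rot": TCP orientation; "ft_force": force on the tool from outside, world axes, zero at the start; "ft_torque": the same for the moment, N m; "width": opening from 0.0 (shut) to 1.0 (fully open); "grip_force": force on a finger pad.
Only numpy, scipy, OpenCV 4.12 (cv2) and the standard library are available. Lean on these libraries where they do the work, as an engineer would, in place of code of your own. Each camera call takes 0.05 s, during which the arm holds its last target. There are 200 camera calls.

## Working session

There is one attempt and no reset: what is moved stays moved. The work goes in short steps, Python scripts to look and compute and a tool call to move; the robot and the scene stay as the last step left them, time stands still between calls to the robot, and variables do not carry over. Pictures are saved under pics/ and viewed, at most 10 in all, crops included, and the job is handed in when it is done.

Besides the shell and the picture viewer there is one more tool, called after "Request:" as a command line: name --pt "numbers of a row" for each row, then --argument value for the rest. step_arm: Moves the arm, as the interface text tells. Its arguments: {"type":"object","properties":{"translation":{"type":"array"},"roll":{"type":"array"},"grip":{"type":"number"}},"required":["translation","roll"]}

```bash
mkdir -p pics; cat > h.py <<'E'
import numpy as np, cv2
from bench import bot
def K(n):
    c=bot.calibration(n); f=210/np.tan(np.radians(c["fov_y"])/2); return f,c["cx"],c["cy"],np.array(c["extrinsics"])
def cloud(n,d):
    f,cx,cy,E=K(n); v,u=np.mgrid[0:420,0:560]
    P=np.stack([(u-cx)/f*d,(v-cy)/f*d,d],-1); Ei=np.linalg.inv(E)
    W=P@Ei[:3,:3].T+Ei[:3,3]; W[d==0]=np.nan; return W
def proj(n,p):
    f,cx,cy,E=K(n); q=E[:3,:3]@np.array(p)+E[:3,3]; return q[0]/q[2]*f+cx,q[1]/q[2]*f+cy
def ray(n,u,v,z):
    f,cx,cy,E=K(n); Ei=np.linalg.inv(E); d=Ei[:3,:3]@np.array([(u-cx)/f,(v-cy)/f,1]); o=Ei[:3,3]
    return o+d*(z-o[2])/d[2]
E
python3 - <<'E'
from h import *
S=bot.get_state(); print(S["eef_pos"],S["tool_rot"],S["t"])
ims=[]
for n in("top","side"):
    im,d=bot.capture(n); np.savez(f"{n}0.npz",im=im,d=d); W=cloud(n,d)
    cv2.imwrite(f"pics/{n}0.png",im[:,:,::-1])
    Ei=np.linalg.inv(K(n)[3]); print(n,K(n)[:3],Ei[:3,3].round(3),Ei[:3,2].round(3))
    for t in("hook_center","cooling_rack","slice_hole","dish_rack","peg_stand","middle_peg","cup_center","timer_center","card_center"):
        for r in bot.look_for(t,n)[:2]:
            l,tp,w,h=r["box"]; b=W[int(tp):int(tp+h)+1,int(l):int(l+w)+1].reshape(-1,3)
            print(n,t,round(r["p"],2),np.round(r["box"]),np.nanmedian(b,0).round(3),W[int(tp+h/2),int(l+w/2)].round(3))
E
```

```text
[0.24804749 0.54561199 0.25543209] [[-9.10296828e-01  4.13954988e-01 -9.76639788e-04]
 [ 4.13956085e-01  9.10295387e-01 -1.63344487e-03]
 [ 2.12858045e-04 -1.89120566e-03 -9.99998189e-01]] 0.0
top (np.float64(416.3336579112779), 285.9389323471847, 210.2560709025302) [ 0.337 -0.093  1.308] [ 0.121  0.013 -0.993]
top hook_center 0.73 [323. 221.  43.  23.] [ 0.419 -0.252  0.   ] [ 0.421 -0.255  0.012]
top cooling_rack 0.78 [342. 210.  57.  54.] [ 0.403 -0.333  0.   ] [ 0.404 -0.337 -0.001]
top dish_rack 0.87 [250. 197.  43.  43.] [ 0.472 -0.028  0.004] [ 0.472 -0.028  0.004]
top peg_stand 0.84 [151. 140. 102.  70.] [0.604 0.18  0.004] [0.616 0.189 0.005]
top middle_peg 0.67 [146. 142. 108.  72.] [0.597 0.191 0.003] [0.606 0.198 0.008]
top timer_center 0.54 [214. 217.  17.  21.] [0.444 0.123 0.026] [0.445 0.12  0.042]
top card_center 0.62 [263. 218.  22.  14.] [ 0.446 -0.038  0.008] [ 0.446 -0.038  0.084]
side (np.float64(449.5967192390015), 281.09490983279494, 203.93096809522856) [ 0.325 -0.977  0.563] [ 0.148  0.916 -0.372]
side hook_center 0.68 [256. 307.  34.  48.] [ 0.42  -0.273  0.
[... 375 characters left out ...]
5 ]
side dish_rack 0.44 [253. 310.  42.  49.] [ 0.418 -0.286  0.009] [ 0.415 -0.314  0.038]
side peg_stand 0.68 [279. 111.  66. 144.] [0.636 0.387 0.05 ] [ 0.699  0.602 -0.001]
side middle_peg 0.59 [278. 112.  66. 145.] [0.632 0.38  0.049] [0.687 0.583 0.002]
side cup_center 0.65 [226. 241.  23.  18.] [0.377 0.069 0.022] [0.377 0.081 0.011]
side timer_center 0.8 [248. 229.  28.  20.] [0.44  0.105 0.026] [ 0.434 -0.004  0.082]
side timer_center 0.45 [254. 248.  59.  37.] [ 0.48  -0.048  0.007] [ 0.482 -0.022  0.007]
side card_center 0.88 [262. 239.  21.  40.] [ 0.452 -0.038  0.027] [ 0.451 -0.05   0.048]
side card_center 0.54 [255. 310.  38.  47.] [ 0.421 -0.282  0.009] [ 0.418 -0.307  0.037]
```

View pics/top0.png

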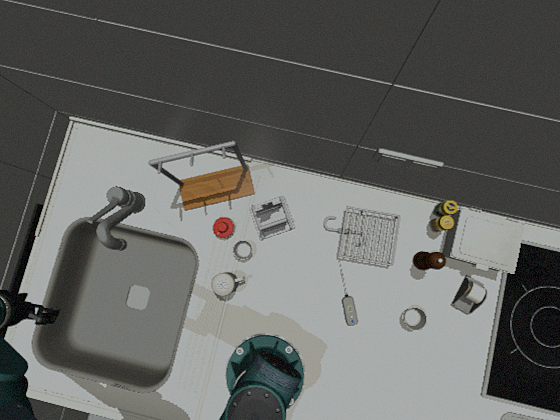

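View pics/side0.png

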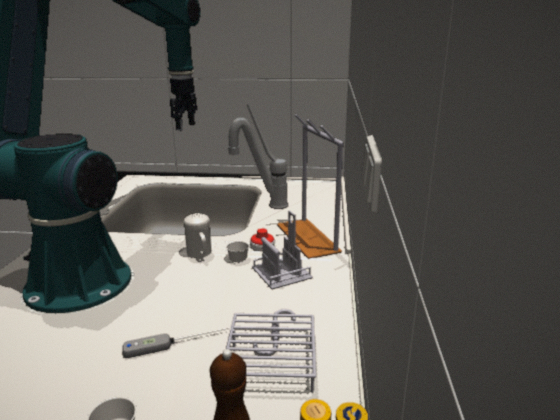

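The top view shows the rack at (370,237), with the hook's loop sticking out at (331,224). The dish rack is at (271,216) and the peg stand at (215,175). In the side view the slice's handle stands at (292,225). I'll enlarge those parts.

```bash
cat > mos.py <<'E'
import numpy as np,cv2
def mos(out,items):
    t=[]
    for im,(l,tp,w,h) in items:
        c=cv2.resize(np.ascontiguousarray(im[tp:tp+h,l:l+w,::-1]),(400,300),interpolation=cv2.INTER_CUBIC)
        c=cv2.convertScaleAbs(c,alpha=1.1)
        for k in range(0,w,10): 
            cv2.putText(c,str(l+k),(int(k*400/w),8),0,.28,(0,0,255)); cv2.line(c,(int(k*400/w),10),(int(k*400/w),14),(0,0,255))
        for k in range(0,h,10): 
            cv2.putText(c,str(tp+k),(0,int(k*300/h)+3),0,.28,(0,0,255)); cv2.line(c,(22,int(k*300/h)),(26,int(k*300/h)),(0,0,255))
        t.append(c)
    cv2.imwrite(out,np.vstack([np.hstack(t[:2]),np.hstack(t[2:])]))
E
python3 - <<'E'
from h import *; from mos import mos
T=np.load("top0.npz");S=np.load("side0.npz")
mos("pics/m1.png",[(T["im"],(315,200,88,66)),(S["im"],(222,300,100,75)),(T["im"],(140,132,160,120)),(S["im"],(240,105,120,190))])
# slice / rack / stand / hook clouds
Wt=cloud("top",T["d"]);Ws=cloud("side",S["d"])
def sel(W,lo,hi):
    p=W.reshape(-1,3); return p[np.all((p>lo)&(p<hi),1)]
p=sel(Ws,[.4,-.12,.1],[.58,.08,.2]); print("slice top side",len(p),np.percentile(p,[2,50,98],0).round(3))
p=sel(Wt,[.4,-.12,.08],[.58,.08,.2]); print("slice top top",len(p),np.percentile(p,[2,50,98],0).round(3))
p=sel(Wt,[.5,-.0,.2],[.8,.4,.4]); print("bar top",len(p));
if len(p): 
    q=p[p[:,2]>.27]; print(np.percentile(q,[2,50,98],0).round(3)); print(cv2.minAreaRect(q[:,:2].astype(np.float32)))
# wood base by colour
hsv=cv2.cvtColor(T["im"],cv2.COLOR_RGB2HSV); m=(hsv[...,1]>120)&(hsv[...,0]>8)&(hsv[...,0]<22)&(hsv[...,2]>80)
b=Wt[m]; b=b[(abs(b[:,2]-.008)<.01)&(b[:,0]>.5)]; print("base",len(b),cv2.minAreaRect(b[:,:2].astype(np.float32)))
E
```

```text
slice top side 165 [[ 0.497 -0.042  0.102]
 [ 0.503 -0.026  0.127]
 [ 0.509 -0.009  0.154]]
slice top top 131 [[ 0.435 -0.071  0.08 ]
 [ 0.454 -0.026  0.085]
 [ 0.504  0.001  0.155]]
bar top 4362
[[0.585 0.01  0.273]
 [0.7   0.185 0.328]
 [0.764 0.391 0.397]]
((0.6370342373847961, 0.2205711305141449), (0.41366708278656006, 0.16276277601718903), 74.75595092773438)
base 1831 ((0.575948178768158, 0.14472709596157074), (0.09842316806316376, 0.2260170429944992), 11.556784629821777)
```

View pics/m1.png

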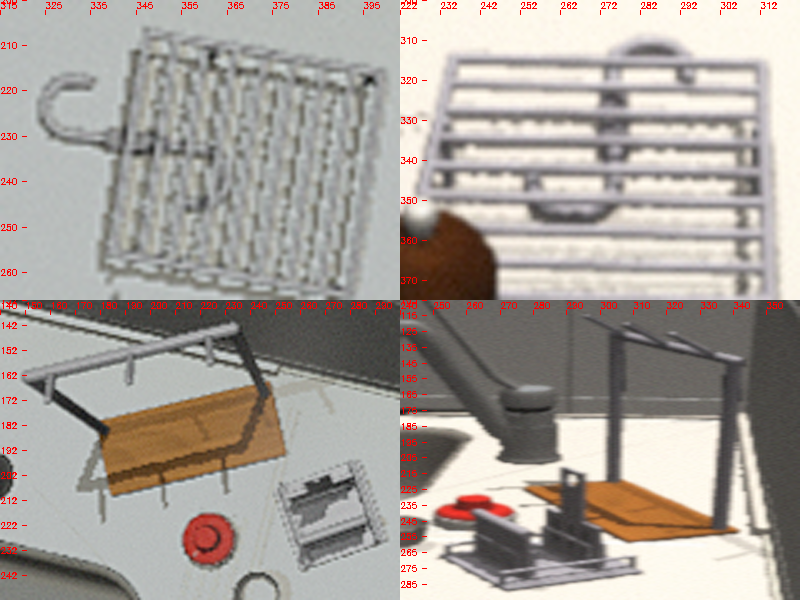

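The crops show the hook with its open loop outside the rack's +y edge: tip at top (335,218), outermost point at (324,224). Its sleeve is under the edge. The slice's hole is near the handle's top, and the three pegs point down from the bar in the top view. Next I fit the hook, slice and stand poses.

```bash
python3 - <<'E'
from h import *
from scipy.optimize import least_squares
obs=[("side",284.5,311.7,65,-19),("side",294.2,320,33,-38),("side",265,353,-65,19),("side",255.2,345,-33,38),
("top",335.2,217.6,33,-38),("top",324.2,224.2,65,-19),("top",334.8,230.8,40,0)]
def pt(q,a,b): c,s=np.cos(q[2]),np.sin(q[2]); return [q[0]+(c*a-s*b)/1000,q[1]+(s*a+c*b)/1000,.007]
f=lambda q:np.ravel([np.subtract(proj(n,pt(q,a,b)),(u,v)) for n,u,v,a,b in obs])
r=least_squares(f,[.42,-.27,1.57]); print("hook",r.x[:2].round(4),np.degrees(r.x[2]).round(1),r.fun.round(1))
for a,b in((65,-19),(-65,19),(35,0)): print(np.round(pt(r.x,a,b),3))
T=np.load("top0.npz");S=np.load("side0.npz");Wt=cloud("top",T["d"]);Ws=cloud("side",S["d"])
def rect(m): return cv2.minAreaRect(m[:,:2].astype(np.float32))
p=Wt[205:270,335:405].reshape(-1,3); p=p[(abs(p[:,2]-.037)<.008)]; print("coolrack",len(p),rect(p))
p=Wt[190:245,245:300].reshape(-1,3); q=p[(p[:,2]>.1)]; print("handle edge top",len(q),q.mean(0).round(4),rect(q))
q=p[(abs(p[:,2]-.025)<.012)]; print("dishrack",len(q),rect(q))
q=p[(abs(p[:,2]-.078)<.012)]; print("card",len(q),rect(q),q.mean(0).round(3))
p=Ws[200:275,275:310].reshape(-1,3); p=p[(p[:,2]>.1)&(p[:,1]<.02)&(p[:,1]>-.1)]
print("handle side",p.mean(0).round(4),rect(p),np.percentile(p[:,2],[1,99,100]).round(4))
c=p-p.mean(0); print(np.linalg.svd(c,full_matrices=0)[2][2].round(3))
# bar
p=Wt[130:215,140:260].reshape(-1,3); q=p[(p[:,2]>.27)&(p[:,2]<.36)]; print("bar",len(q),rect(q))
u=np.array([np.cos(np.radians(11.6)),np.sin(np.radians(11.6))]); w=np.array([-u[1],u[0]]); c=np.array([.576,.1447])
X=(q[:,:2]-c)@u; Y=(q[:,:2]-c)@w
for n,s in(("bar",abs(X-.035)<.012),("peg-",(abs(Y+.08)<.02)&(X<.022)),("peg0",(abs(Y)<.02)&(X<.022)),("peg+",(abs(Y-.08)<.02)&(X<.022))): 
    if s.sum(): print(n,s.sum(),np.c_[X,Y,q[:,2]][s].mean(0).round(4),np.polyfit(Y[s],X[s],1).round(4),X[s].min().round(3),Y[s].min().round(3),Y[s].max().round(3))
E
```

```text
hook [ 0.4254 -0.2632] 83.5 [-1.7 -0.8 -1.2 -0.   0.6  1.1  0.  -2.1  1.5 -0.   1.9 -1.5 -1.2 -1.4]
[ 0.452 -0.201  0.007]
[ 0.399 -0.326  0.007]
[ 0.429 -0.228  0.007]
coolrack 962 ((0.4063650369644165, -0.3269563317298889), (0.16760681569576263, 0.15612080693244934), 78.34674835205078)
handle edge top 47 [ 0.4995 -0.0209  0.1336] ((0.5002825260162354, -0.020869705826044083), (0.004542435519397259, 0.030957579612731934), 17.023962020874023)
dishrack 135 ((0.46336397528648376, -0.004643991589546204), (0.10891763120889664, 0.15215829014778137), 18.687885284423828)
card 154 ((0.4714357256889343, -0.028461582958698273), (0.06359744071960449, 0.08310887962579727), 16.869625091552734) [ 0.46  -0.033  0.079]
handle side [ 0.5027 -0.0257  0.1276] ((0.5029634833335876, -0.024763841181993484), (0.006528674624860287, 0.036514341831207275), 15.171789169311523) [0.1012 0.1551 0.1562]
[ 0.951  0.308 -0.013]
bar 732 ((0.6090149879455566, 0.11645981669425964), (0.07981082051992416, 0.28742313385009766), 21.909780502319336)
bar 551 [ 0.0345 -0.0059  0.2987] [-0.0155  0.0344] 0.023 -0.177 0.113
peg- 28 [ 0.0067 -0.0796  0.3271] [-1.3777 -0.1031] -0.006 -0.083 -0.077
peg0 27 [ 6.400e-03 -2.000e-04  3.274e-01] [0.2366 0.0065] -0.006 -0.003 0.003
peg+ 33 [0.007  0.0797 0.3261] [-0.6422  0.0581] -0.006 0.076 0.085
```

```bash
cat >> h.py <<'E'
def plan(pos,psi,wps,n=5):
    """rows for one call each: wps=list of calls; a call is a list of (xyz,psi) of 5 or 1 (repeated)"""
    for call in wps:
        call=call if len(call)==5 else call*5
        x=np.array([np.cos(np.radians(psi)),np.sin(np.radians(psi)),0]); y=np.array([x[1],-x[0],0])
        print([[round(float(np.dot(np.array(p)-pos,a)),4) for a in(x,y,[0,0,-1])] for p,_ in call],[round(psi-q,1) for _,q in call])
        pos=np.array(call[-1][0]);psi=call[-1][1]
def psi_of(S): r=np.array(S["tool_rot"]); return float(np.degrees(np.arctan2(r[1,0],r[0,0])))
a=np.linspace(-np.pi/2,np.pi/2,40)
CL=np.vstack([np.c_[np.linspace(-46,46,60),np.zeros(60)],np.c_[46+19*np.cos(a),-19+19*np.sin(a)],np.c_[np.linspace(46,33,10),np.full(10,-38)]])
CL=np.vstack([CL,-CL[60:]])/1000
E
python3 - <<'E'
from h import *
from scipy.optimize import least_squares
from scipy.spatial import cKDTree
T=np.load("top0.npz");S=np.load("side0.npz")
def pts(n,im,box,thr):
    l,t,w,h=box; g=cv2.GaussianBlur(cv2.cvtColor(im,cv2.COLOR_RGB2GRAY),(3,3),0)[t:t+h,l:l+w].astype(int); m=g<np.median(g)-thr
    v,u=np.nonzero(m); return np.array([ray(n,a+l,b+t,.007)[:2] for a,b in zip(u,v)])
A=pts("top",T["im"],(318,212,21,24),25); B=pts("side",S["im"],(268,305,32,9),25); C=pts("side",S["im"],(252,338,10,7),25)
for P in(A,B): print(len(P),P.min(0).round(3),P.max(0).round(3))
def mk(q): c,s=np.cos(q[2]),np.sin(q[2]); return CL@np.array([[c,s],[-s,c]])+q[:2]
for name,P in(("top",A),("side",B),("both",np.vstack([A,B]))):
    f=lambda q:np.r_[cKDTree(mk(q)).query(P)[0]*1000, (np.degrees(q[2])-83.5)*.5]
    r=least_squares(f,[.4254,-.2632,np.radians(83.5)],diff_step=1e-4,loss="soft_l1"); print(name,r.x[:2].round(4),np.degrees(r.x[2]).round(1),np.abs(r.fun).mean().round(2))
q=r.x; c,s=np.cos(q[2]),np.sin(q[2]); yw=np.degrees(q[2])
g=np.array([q[0]+.042*c,q[1]+.042*s]); print("grasp",g)
st=bot.get_state()
plan(np.array(st["eef_pos"]),psi_of(st),[[([.32,.32,.40],yw+36)],[([.43,.06,.36],yw)],[([g[0],g[1],.13],yw)]])
E
```

```text
87 [ 0.418 -0.237] [ 0.469 -0.191]
77 [ 0.43  -0.212] [ 0.473 -0.193]
top [ 0.425  -0.2567] 85.8 2.33
side [ 0.4275 -0.2622] 84.4 3.53
both [ 0.421  -0.2574] 79.2 3.28
grasp [ 0.42889515 -0.21611693]
[[-0.1588, -0.1762, -0.1437], [-0.1588, -0.1762, -0.1437], [-0.1588, -0.1762, -0.1437], [-0.1588, -0.1762, -0.1437], [-0.1588, -0.1762, -0.1437]] [np.float64(40.4), np.float64(40.4), np.float64(40.4), np.float64(40.4), np.float64(40.4)]
[[-0.2821, -0.0111, 0.04], [-0.2821, -0.0111, 0.04], [-0.2821, -0.0111, 0.04], [-0.2821, -0.0111, 0.04], [-0.2821, -0.0111, 0.04]] [np.float64(36.0), np.float64(36.0), np.float64(36.0), np.float64(36.0), np.float64(36.0)]
[[-0.2714, 0.0508, 0.23], [-0.2714, 0.0508, 0.23], [-0.2714, 0.0508, 0.23], [-0.2714, 0.0508, 0.23], [-0.2714, 0.0508, 0.23]] [np.float64(0.0), np.float64(0.0), np.float64(0.0), np.float64(0.0), np.float64(0.0)]
```

Request:
step_arm --pt "-0.032 -0.035 -0.055" --pt "-0.064 -0.07 -0.09" --pt "-0.095 -0.105 -0.12" --pt "-0.127 -0.14 -0.144" --pt "-0.159 -0.176 -0.144" --roll '[7, 14, 21, 29, 36]' --grip 0.3

```text
t: 1.62
eef_pos: [0.3215, 0.3194, 0.4027]
tool_rot: [[-0.49, 0.872, 0.004], [0.872, 0.49, 0.003], [0.0, 0.005, -1.0]]
ft_force: [-0.3, 0.1, -0.4]
width: 0.299
grip_force: 0.0
```

Request:
step_arm --pt "-0.056 -0.006 0.008" --pt "-0.112 -0.013 0.016" --pt "-0.168 -0.02 0.024" --pt "-0.224 -0.026 0.032" --pt "-0.28 -0.0325 0.04" --roll '[7, 14, 21, 28, 35.5]'

```text
t: 2.25
eef_pos: [0.4305, 0.0587, 0.3604]
tool_rot: [[0.108, 0.994, 0.001], [0.994, -0.108, 0.0], [0.0, 0.001, -1.0]]
ft_force: [0.9, 0.3, 0.1]
width: 0.3
grip_force: 0.0
```

Request:
step_arm --pt "-0.055 0.006 0.03" --pt "-0.11 0.011 0.06" --pt "-0.164 0.017 0.09" --pt "-0.218 0.022 0.12" --pt "-0.2726 0.0276 0.15" --roll '[0, 0, 0, 0, 0]'

```text
t: 2.88
eef_pos: [0.4291, -0.2154, 0.2097]
tool_rot: [[0.104, 0.995, 0.001], [0.995, -0.104, -0.001], [-0.0, 0.001, -1.0]]
ft_force: [1.7, 0.3, 0.3]
width: 0.301
grip_force: 0.0
```

Request:
step_arm --pt "0 0 0.05" --pt "0 0 0.1" --pt "0 0 0.15" --pt "0 0 0.15" --pt "0 0 0.15" --roll '[0, 0, 0, 0, 0]'

```text
t: 3.5
eef_pos: [0.43, -0.2139, 0.0615]
tool_rot: [[0.104, 0.995, 0.001], [0.995, -0.104, -0.001], [-0.001, 0.001, -1.0]]
ft_force: [-0.1, -0.6, 0.6]
width: 0.3
grip_force: 0.0
```

```bash
python3 - <<'E'
from h import *; from mos import mos
s,_=bot.capture("side"); t,_=bot.capture("top"); S=bot.get_state(); print(S["eef_pos"],S["t"],proj("side",[.429,-.214,.007]))
mos("pics/m2.png",[(s,(232,250,100,75)),(s,(200,220,160,120)),(t,(290,190,100,75)),(t,(220,140,200,150))])
E
```

```text
[ 0.43072639 -0.21439872  0.06238647] 3.6 (np.float64(272.95684301671906), np.float64(315.8108587705277))
```

View pics/m2.png

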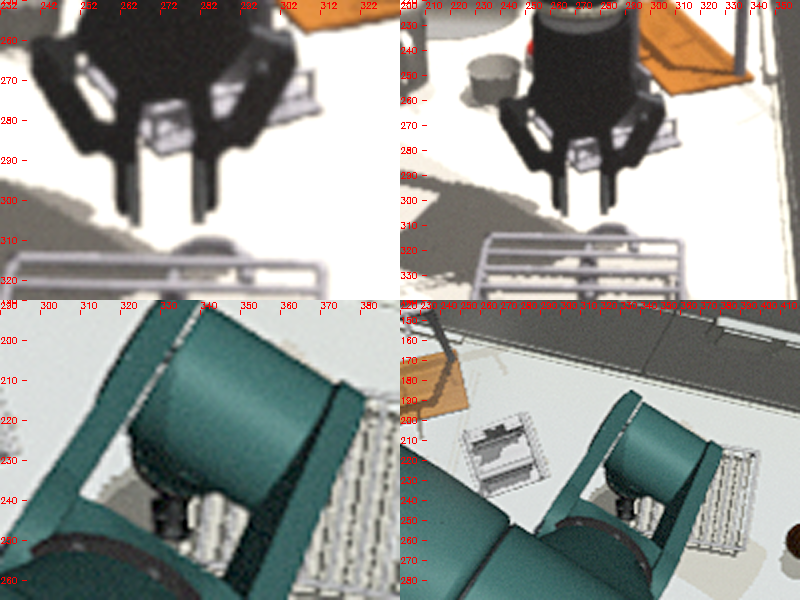

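The side view shows the fingers at columns 263 and 283, straddling the shank column (about 274), above the protruding loop at (285,310). I go down and close.

Request:
step_arm --pt "0.0 0.001 0.015" --pt "0.0 0.001 0.025" --pt "0 0.001 0.031" --pt "0 0.001 0.031" --pt "0 0.001 0.031" --roll '[0, 0, 0, 0, 0]'

```text
t: 4.22
eef_pos: [0.4302, -0.2136, 0.0293]
tool_rot: [[0.104, 0.995, -0.0], [0.995, -0.104, 0.0], [0.0, -0.0, -1.0]]
ft_force: [-0.1, 0.4, 0.4]
width: 0.295
grip_force: 0.0
```

Request:
step_arm --pt "0 0 0" --pt "0 0 0" --pt "0 0 0" --pt "0 0 0" --pt "0 0 0" --roll '[0, 0, 0, 0, 0]' --grip 0

```text
t: 4.85
eef_pos: [0.4304, -0.2137, 0.0295]
tool_rot: [[0.104, 0.995, 0.0], [0.995, -0.104, -0.0], [-0.0, 0.0, -1.0]]
ft_force: [0.6, 0.9, 1.7]
width: 0.06
grip_force: 60.2
```

Request:
step_arm --pt "0.01 0 0" --pt "0.025 -0.003 0" --pt "0.045 -0.01 0" --pt "0.065 -0.018 0" --pt "0.078 -0.023 0" --roll '[0, 0, 0, 0, 0]'

```text
t: 5.48
eef_pos: [0.4143, -0.1316, 0.0294]
tool_rot: [[0.102, 0.995, -0.001], [0.995, -0.102, 0.0], [0.0, -0.001, -1.0]]
ft_force: [-0.2, -1.2, 2.4]
width: 0.062
grip_force: 60.2
```

```bash
python3 - <<'E'
from h import *; from mos import mos
s,d=bot.capture("side"); t,_=bot.capture("top"); S=bot.get_state(); print(S["eef_pos"],S["t"],S["width"],S["grip_force"],S["ft_force"])
np.savez("side1.npz",im=s,d=d)
mos("pics/m3.png",[(s,(222,250,120,90)),(s,(232,275,80,60)),(t,(260,190,120,90)),(t,(300,210,60,45))])
E
```

```text
[ 0.41374296 -0.13115765  0.02928237] 5.575 0.06310487133838243 60.389188919216394 [-1.94179907  1.60395029  4.44489376]
```

View pics/m3.png

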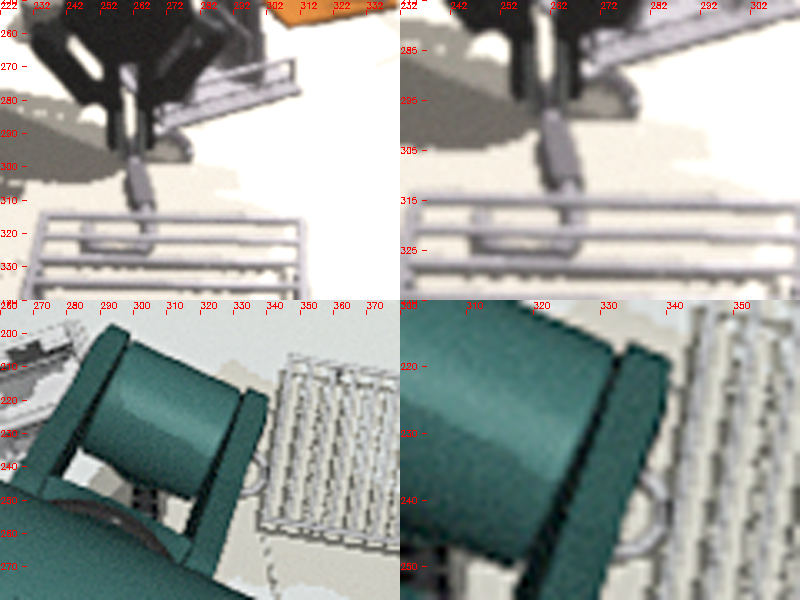

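The side view shows the hook pulled out. The sleeve is clear of the rack at about (264,305), and the rear loop's outermost point is at (256,325), still just under the edge. I fit it again for the regrip.

```bash
python3 - <<'E'
from h import *
from scipy.optimize import least_squares
obs=[("side",256,324.6,-65,19),("side",246.8,317.4,-33,38),("side",262.6,298.6,22,0),("side",266,311,-22,0),("top",338.9,241.5,-65,19)]
def pt(q,a,b): c,s=np.cos(q[2]),np.sin(q[2]); return [q[0]+(c*a-s*b)/1000,q[1]+(s*a+c*b)/1000,.007]
f=lambda q:np.ravel([np.subtract(proj(n,pt(q,a,b)),(u,v)) for n,u,v,a,b in obs])
r=least_squares(f,[.41,-.17,1.46]); yw=np.degrees(r.x[2]); print("hook",r.x[:2].round(4),yw.round(1),r.fun.round(1))
for a,b in((65,-19),(33,-38),(-65,19)): print(np.round(pt(r.x,a,b),3))
S=bot.get_state(); p=np.array(S["eef_pos"]); c,s=np.cos(r.x[2]),np.sin(r.x[2]); print("tcp in hook",((p[0]-r.x[0])*c+(p[1]-r.x[1])*s)*1000,(-(p[0]-r.x[0])*s+(p[1]-r.x[1])*c)*1000)
E
```

```text
hook [ 0.4153 -0.1741] 87.1 [ 0.8  0.3 -0.2 -1.4  0.5  0.9 -1.3  0.5 -0.1 -0.4]
[ 0.437 -0.11   0.007]
[ 0.455 -0.143  0.007]
[ 0.393 -0.238  0.007]
tcp in hook 42.860956260745795 3.659631167512848
```

Request:
step_arm --pt "0 0 0" --pt "0 0 0" --pt "0 0 -0.02" --pt "0 0 -0.035" --pt "-0.02 0 -0.035" --roll '[0, 0, 0, 0, 0]' --grip 0.45

```text
t: 6.2
eef_pos: [0.4138, -0.1538, 0.0651]
tool_rot: [[0.103, 0.995, 0.001], [0.995, -0.103, -0.001], [-0.0, 0.001, -1.0]]
ft_force: [0.2, 0.7, -0.3]
width: 0.453
grip_force: 0.0
```

Request:
step_arm --pt "-0.023 0.001 0" --pt "-0.023 0.001 0.015" --pt "-0.023 0.001 0.028" --pt "-0.023 0.001 0.035" --pt "-0.023 0.001 0.035" --roll '[0, 0, 0, 0, 0]'

```text
t: 6.82
eef_pos: [0.4114, -0.176, 0.0287]
tool_rot: [[0.104, 0.995, -0.002], [0.995, -0.104, 0.001], [0.001, -0.002, -1.0]]
ft_force: [0.1, 0.1, -0.8]
width: 0.45
grip_force: 0.0
```

Request:
step_arm --pt "0 0 0" --pt "0 0 0" --pt "0 0 0" --pt "0 0 0" --pt "0 0 0" --roll '[0, 0, 0, 0, 0]' --grip 0

```text
t: 7.45
eef_pos: [0.4123, -0.1765, 0.0298]
tool_rot: [[0.104, 0.995, 0.001], [0.995, -0.104, -0.0], [-0.0, 0.001, -1.0]]
ft_force: [-0.0, 1.8, 5.9]
width: 0.143
grip_force: 59.3
```

Request:
step_arm --pt "0.005 -0.01 -0.002" --pt "0.01 -0.021 -0.003" --pt "0.01 -0.021 -0.05" --pt "0.01 -0.021 -0.11" --pt "0.01 -0.021 -0.165" --roll '[0, 0, 0, 0, 0]'

```text
t: 8.07
eef_pos: [0.3906, -0.1635, 0.1957]
tool_rot: [[0.104, 0.995, -0.001], [0.995, -0.104, 0.001], [0.0, -0.001, -1.0]]
ft_force: [0.8, -0.5, -1.4]
width: 0.139
grip_force: 58.9
```

Request:
step_arm --pt "0 0 -0.045" --pt "0.015 0.02 -0.045" --pt "0.035 0.045 -0.04" --pt "0.055 0.075 -0.035" --pt "0.075 0.102 -0.035" --roll '[10, 20, 30, 40, 50]'

```text
t: 8.7
eef_pos: [0.5006, -0.0992, 0.2283]
tool_rot: [[0.832, 0.555, -0.002], [0.555, -0.832, 0.001], [-0.002, -0.002, -1.0]]
ft_force: [0.4, -0.4, -1.5]
width: 0.141
grip_force: 58.9
```

Request:
step_arm --pt "0.02 -0.007 0" --pt "0.04 -0.014 0" --pt "0.056 -0.02 0" --pt "0.056 -0.02 0" --pt "0.056 -0.02 0" --roll '[7, 14, 17.5, 17.5, 17.5]'

```text
t: 9.32
eef_pos: [0.5353, -0.0526, 0.2289]
tool_rot: [[0.958, 0.286, -0.002], [0.286, -0.958, -0.0], [-0.002, -0.0, -1.0]]
ft_force: [0.5, -1.0, -0.8]
width: 0.14
grip_force: 59.0
```

```bash
python3 - <<'E'
from h import *; from mos import mos
s,d=bot.capture("side"); t,dt=bot.capture("top"); S=bot.get_state(); print(S["eef_pos"],psi_of(S),S["t"],S["width"],S["grip_force"],S["ft_force"])
np.savez("side2.npz",im=s,d=d); np.savez("top2.npz",im=t,d=dt)
mos("pics/m4.png",[(s,(240,170,120,90)),(s,(262,190,64,48)),(t,(230,160,120,90)),(t,(245,185,60,45))])
E
```

```text
[ 0.53569126 -0.05286398  0.22912562] 16.556848433118564 9.425 0.14095461131407128 58.9529550075531 [-0.41566665 -0.58495741 -0.63605315]
```

View pics/m4.png

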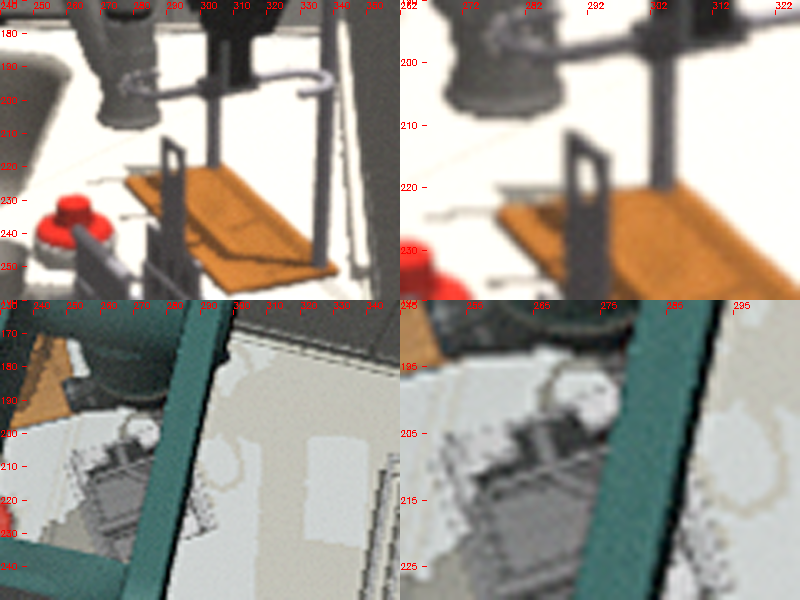

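The side view shows the hook held level: near loop at (277..287,193), far loop at (340,195), and the slice's hole at about (292.5,217.5). I compare that with the predicted positions.

```bash
python3 - <<'E'
from h import *
c,s=np.cos(np.radians(16.5)),np.sin(np.radians(16.5))
def pt(a,b,ctr=(.5355,-.0527,.206)): return [ctr[0]+(c*a-s*b)/1000,ctr[1]+(s*a+c*b)/1000,ctr[2]]
for n in("side","top"):
    for a,b in((-69,19),(-65,19),(-32,38),(-46,38),(-46,19),(69,-19),(32,-38),(0,0)): print(n,(a,b),np.round(proj(n,pt(a,b)),1))
    print("hole",np.round(proj(n,[.5015,-.023,.139]),1))
D=np.load("side2.npz"); W=cloud("side",D["d"]); p=W[208:235,285:300].reshape(-1,3); p=p[(p[:,2]>.1)&(p[:,1]<.02)&(p[:,1]>-.1)]
print(len(p),p.mean(0),p.min(0),p.max(0)); 
u=np.array([c,s]);v=np.array([-s,c])
q=p[:,:2]-np.array([.5015,-.023]); print("normal/lat offset",np.median(q@u),np.percentile(q@v,[2,98]),np.percentile(p[:,2],99))
p=W[180:205,270:300].reshape(-1,3); p=p[(abs(p[:,2]-.206)<.03)&(p[:,1]<.1)]; q=(p[:,:2]-np.array([.5355,-.0527])); print("loop a",len(p),np.percentile(q@u,[2,98]),np.percentile(q@v,[2,98]),np.percentile(p[:,2],[5,50,95]))
p=W[180:205,315:345].reshape(-1,3); p=p[(abs(p[:,2]-.206)<.03)&(p[:,1]<.1)]; q=(p[:,:2]-np.array([.5355,-.0527])); print("loop b",len(p),np.percentile(q@u,[2,98]),np.percentile(q@v,[2,98]),np.percentile(p[:,2],[5,50,95]))
E
```

```text
side (-69, 19) [276.7 196.6]
side (-65, 19) [278.4 196.3]
side (-32, 38) [287.8 191.4]
side (-46, 38) [282.3 192.3]
side (-46, 19) [286. 195.]
side (69, -19) [338.7 192.1]
side (32, -38) [329.2 197.4]
side (0, 0) [308.1 194.4]
hole [290.8 217.5]
top (-69, 19) [276.8 213. ]
top (-65, 19) [276.3 211.5]
top (-32, 38) [265.8 202.1]
top (-46, 38) [267.4 207. ]
top (-46, 19) [274.1 204.8]
top (69, -19) [274.5 160.5]
top (32, -38) [285.4 171.1]
top (0, 0) [275.6 186.5]
hole [266.4 202.8]
163 [ 0.50261816 -0.02574197  0.12793395] [ 0.49676378 -0.04191384  0.10021929] [ 0.50882933 -0.00519172  0.15519335]
normal/lat offset 7.002099103222498e-05 [-0.01934298  0.01572176] 0.1547488097342109
loop a 123 [-0.06785688 -0.023155  ] [-0.00537306  0.0370893 ] [0.20377354 0.20791589 0.21078226]
loop b 196 [0.00635017 0.12774156] [-0.04303293  0.06889416] [0.18172452 0.20634603 0.21277232]
```

Request:
step_arm --pt "-0.001 0.0016 0.02" --pt "-0.001 0.0016 0.04" --pt "-0.001 0.0016 0.055" --pt "-0.001 0.0016 0.0675" --pt "-0.001 0.0016 0.0675" --roll '[0, 0, 0, 0, 0]'

```text
t: 10.05
eef_pos: [0.5353, -0.0542, 0.1609]
tool_rot: [[0.959, 0.285, -0.002], [0.285, -0.959, 0.0], [-0.002, -0.001, -1.0]]
ft_force: [-0.1, 0.2, -0.4]
width: 0.142
grip_force: 59.0
```

```bash
python3 - <<'E'
from h import *; from mos import mos
s,d=bot.capture("side"); S=bot.get_state(); print(S["eef_pos"],S["t"],S["ft_force"])
c,sn=np.cos(np.radians(16.5)),np.sin(np.radians(16.5)); e=S["eef_pos"]
for a,b in((-32,38),(-46,38),(-69,19)): print(np.round(proj("side",[e[0]+(c*a-sn*b)/1000,e[1]+(sn*a+c*b)/1000,e[2]-.022]),1))
mos("pics/m5.png",[(s,(262,190,80,60)),(s,(270,200,40,30))]*2)
E
```

```text
[ 0.53590448 -0.05427349  0.16163973] 10.1 [ 0.67407892 -0.25701065 -0.50533325]
[288.1 218.2]
[282.8 219.3]
[277.4 224.1]
```

View pics/m5.png

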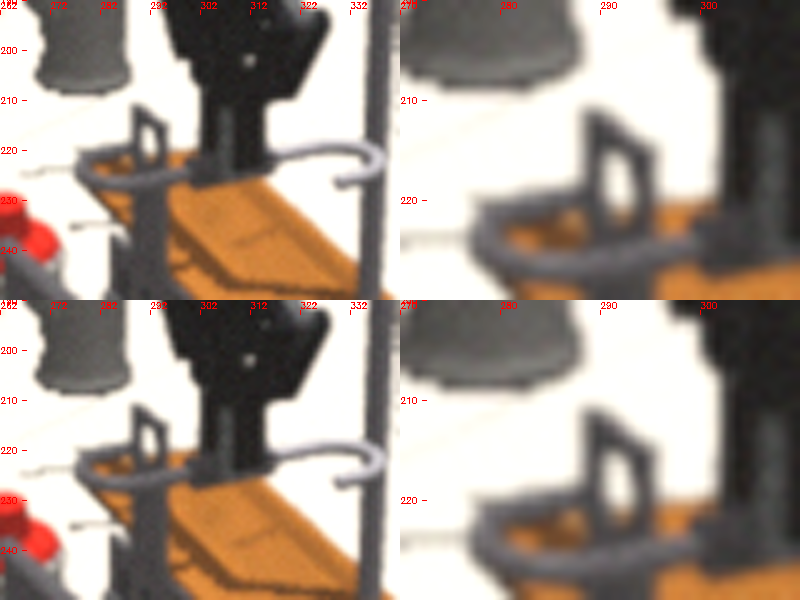

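The side view shows the tip at (287,219.5), just left of the plate. The hole is centred at (291.7,218), so it's lined up, and I pull it through.

Request:
step_arm --pt "0.004 0 0" --pt "0.008 0 0" --pt "0.012 0 0" --pt "0.016 0 0" --pt "0.018 0 0" --roll '[0, 0, 0, 0, 0]'

```text
t: 10.72
eef_pos: [0.5537, -0.049, 0.1619]
tool_rot: [[0.959, 0.285, 0.0], [0.285, -0.959, -0.0], [0.0, 0.0, -1.0]]
ft_force: [-0.6, -0.2, -1.4]
width: 0.141
grip_force: 59.0
```

```bash
python3 - <<'E'
from h import *; from mos import mos
s,d=bot.capture("side"); S=bot.get_state(); print(S["eef_pos"],S["t"],S["ft_force"])
mos("pics/m6.png",[(s,(262,190,80,60)),(s,(270,200,40,30))]*2)
E
```

```text
[ 0.5537901  -0.0489782   0.16185663] 10.775 [ 0.53990286  0.6885923  -0.66544456]
```

View pics/m6.png

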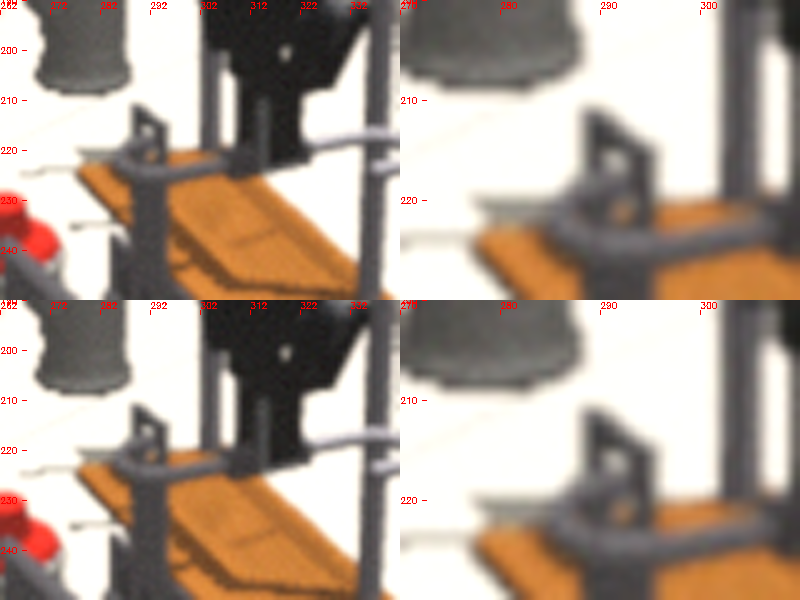

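The tip now passes through the hole: grey bar crosses it at (290,218). I lift gently.

Request:
step_arm --pt "0 0 -0.004" --pt "0 0 -0.008" --pt "0 0 -0.015" --pt "0 0 -0.025" --pt "0 0 -0.035" --roll '[0, 0, 0, 0, 0]'

```text
t: 11.4
eef_pos: [0.5534, -0.0491, 0.1977]
tool_rot: [[0.959, 0.285, 0.0], [0.285, -0.959, -0.0], [0.0, 0.0, -1.0]]
ft_force: [-0.2, -0.2, -3.0]
width: 0.139
grip_force: 58.8
```

Request:
step_arm --pt "0 0 -0.012" --pt "0 0 -0.026" --pt "0 0 -0.042" --pt "0 0 -0.06" --pt "0 0 -0.08" --roll '[0, 0, 0, 0, 0]'

```text
t: 12.02
eef_pos: [0.5532, -0.0491, 0.2781]
tool_rot: [[0.959, 0.285, 0.0], [0.285, -0.959, -0.0], [0.0, 0.0, -1.0]]
ft_force: [1.0, 0.6, -2.5]
width: 0.139
grip_force: 58.8
```

```bash
python3 - <<'E'
from h import *; from mos import mos
s,d=bot.capture("side"); t,dt=bot.capture("top"); np.savez("side3.npz",im=s,d=d);S=bot.get_state(); print(S["eef_pos"],S["t"],S["ft_force"],S["width"])
mos("pics/m7.png",[(s,(240,140,120,90)),(s,(265,165,64,48)),(t,(200,130,120,90)),(s,(200,90,200,150))])
E
```

```text
[ 0.55487744 -0.04941625  0.27979095] 12.125 [ 0.21434204  0.82387315 -1.81090861] 0.14363245419232296
```

View pics/m7.png

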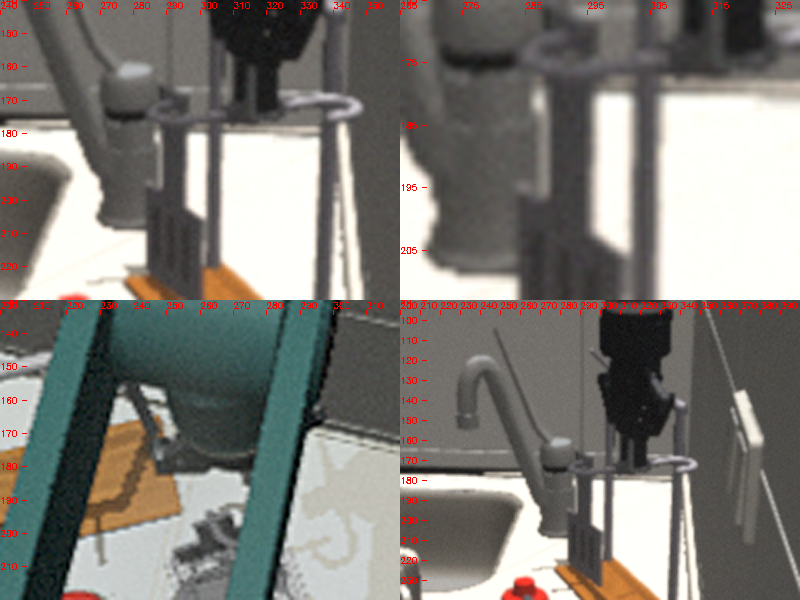

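The slice hangs straight from the level hook, clear of the dish rack. The near loop is at (290,172) in the side view and the blade at (288..300,200..225). Now I raise it and carry it to the peg smoothly.

Request:
step_arm --pt "0 0 -0.012" --pt "0 0 -0.035" --pt "0 0 -0.065" --pt "0 0 -0.095" --pt "0 0 -0.1115" --roll '[0, 0, 0, 0, 0]'

```text
t: 12.75
eef_pos: [0.5536, -0.0491, 0.3897]
tool_rot: [[0.959, 0.285, 0.001], [0.285, -0.959, -0.0], [0.001, 0.001, -1.0]]
ft_force: [0.2, -0.4, -2.7]
width: 0.138
grip_force: 58.8
```

Request:
step_arm --pt "0.001 -0.008 0" --pt "0.003 -0.024 0" --pt "0.007 -0.048 0" --pt "0.011 -0.076 0" --pt "0.014 -0.1013 0" --roll '[0.5, 1.2, 2.5, 3.8, 4.9]'

```text
t: 13.38
eef_pos: [0.5367, 0.0534, 0.3864]
tool_rot: [[0.98, 0.201, -0.003], [0.201, -0.98, 0.0], [-0.003, -0.001, -1.0]]
ft_force: [0.7, -0.1, -1.7]
width: 0.139
grip_force: 58.8
```

Request:
step_arm --pt "0.0013 -0.0245 0" --pt "0.0028 -0.053 0" --pt "0.004 -0.0775 0" --pt "0.005 -0.094 0" --pt "0.0054 -0.102 0" --roll '[0, 0, 0, 0, 0]'

```text
t: 14.0
eef_pos: [0.522, 0.1539, 0.3874]
tool_rot: [[0.979, 0.203, -0.002], [0.203, -0.979, -0.0], [-0.002, -0.0, -1.0]]
ft_force: [-0.6, -0.4, -2.7]
width: 0.144
grip_force: 58.8
```

Request:
step_arm --pt "0 0 0" --pt "0 0 0" --pt "0 0 0" --pt "0 0 0" --pt "0 0 0" --roll '[0, 0, 0, 0, 0]'

```text
t: 14.62
eef_pos: [0.5227, 0.1528, 0.3884]
tool_rot: [[0.98, 0.201, 0.0], [0.201, -0.98, 0.0], [0.0, -0.0, -1.0]]
ft_force: [-0.4, 0.4, -1.4]
width: 0.142
grip_force: 58.8
```

```bash
python3 - <<'E'
from h import *; from mos import mos
s,d=bot.capture("side"); t,dt=bot.capture("top"); np.savez("side4.npz",im=s,d=d);np.savez("top4.npz",im=t,d=dt);S=bot.get_state(); e=np.array(S["eef_pos"]);print(e,psi_of(S),S["t"],S["ft_force"],S["width"])
C=np.array([.576,.1447]);y=np.radians(11.6);u=np.array([np.cos(y),np.sin(y)]);v=np.array([-u[1],u[0]])
print("hook centre in stand",(e[:2]-C)@u,(e[:2]-C)@v)
W=cloud("side",d).reshape(-1,3); q=np.c_[(W[:,:2]-C)@u,(W[:,:2]-C)@v,W[:,2]]
m=(abs(q[:,0])<.02)&(abs(q[:,1])<.06)&(q[:,2]>.29)&(q[:,2]<.4); print("near peg/loop",m.sum())
for lo in np.arange(.3,.39,.01):
    k=m&(q[:,2]>=lo)&(q[:,2]<lo+.01)
    if k.sum(): print(lo.round(2),k.sum(),np.percentile(q[k],[5,95],0).round(3).tolist())
c=np.array([e[0],e[1],e[2]-.022])
for a,b in((65,-19),(33,-38),(46,-19),(-65,19),(-40,38)): p=c+np.r_[a*u+b*v,0]/1000; print((a,b),np.round(proj("side",p),1))
for z in(.334,.318,.30): x=.330-z; print("peg",z,np.round(proj("side",np.r_[C+x*u,z]),1))
mos("pics/m8.png",[(s,(250,75,120,90)),(s,(285,100,64,48)),(t,(140,110,120,90)),(s,(230,70,160,120))])
E
```

```text
[0.52262209 0.15297806 0.38835849] 11.635952596720944 14.725 [ 0.21946268  0.60065881 -2.75970517] 0.13904461275649507
hook centre in stand -0.05062314666619851 0.018842105489898953
near peg/loop 117
0.31 8 [[0.012, -0.007, 0.313], [0.019, -0.004, 0.318]]
0.32 19 [[0.003, -0.009, 0.321], [0.015, -0.003, 0.329]]
0.33 13 [[-0.003, -0.009, 0.331], [0.006, -0.003, 0.337]]
0.36 76 [[-0.017, -0.025, 0.363], [0.012, 0.017, 0.37]]
0.37 1 [[-0.007, -0.023, 0.37], [-0.007, -0.023, 0.37]]
(65, -19) [312.9 106.6]
(33, -38) [304.4 108.7]
(46, -19) [306.1 107.2]
(-65, 19) [259.6 107.8]
(-40, 38) [266.5 106. ]
peg 0.334 [306.1 119.9]
peg 0.318 [311.7 125.6]
peg 0.3 [317.9 131.9]
```

View pics/m8.png

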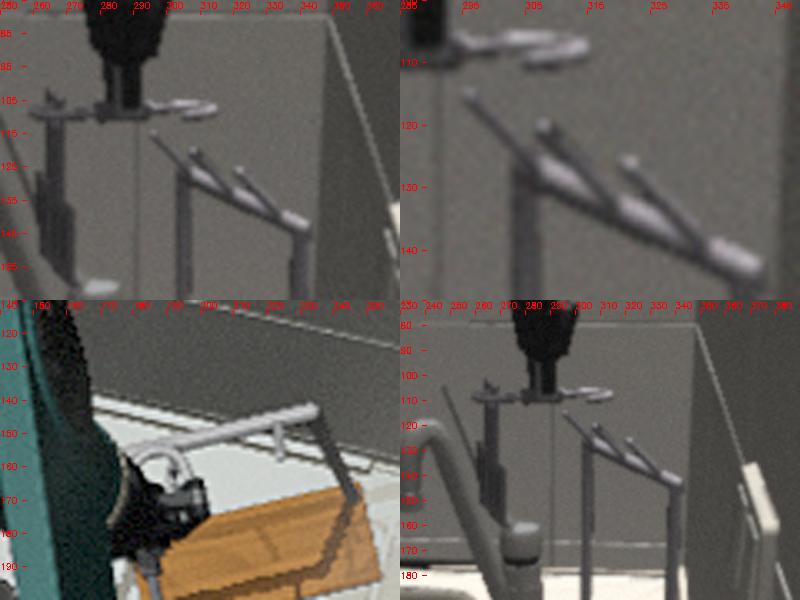

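The side view shows the free loop at (312,107) above the middle peg's tip (308,120), with the slice hanging at (265,125). The peg lies inside the loop, so I lower over it.

Request:
step_arm --pt "0 0 0.006" --pt "0 0 0.014" --pt "0 0 0.022" --pt "0 0 0.03" --pt "0 0 0.036" --roll '[0, 0, 0, 0, 0]'

```text
t: 15.35
eef_pos: [0.5225, 0.153, 0.3516]
tool_rot: [[0.979, 0.202, -0.0], [0.202, -0.979, -0.0], [-0.0, -0.0, -1.0]]
ft_force: [0.8, 0.0, 1.8]
width: 0.141
grip_force: 59.2
```

Request:
step_arm --pt "0.003 0 0.003" --pt "0.006 0 0.006" --pt "0.009 0 0.01" --pt "0.013 0 0.014" --pt "0.013 0 0.014" --roll '[0, 0, 0, 0, 0]'

```text
t: 15.98
eef_pos: [0.5362, 0.1558, 0.3381]
tool_rot: [[0.979, 0.202, 0.001], [0.202, -0.979, 0.0], [0.001, 0.0, -1.0]]
ft_force: [2.6, -0.2, -1.4]
width: 0.14
grip_force: 58.9
```

```bash
python3 - <<'E'
from h import *; from mos import mos
s,d=bot.capture("side"); t,dt=bot.capture("top"); S=bot.get_state(); e=np.array(S["eef_pos"]);print(e,S["t"],S["ft_force"],S["width"])
mos("pics/m9.png",[(s,(240,85,120,90)),(s,(285,100,64,48)),(t,(140,110,120,90)),(t,(165,135,48,36))])
E
```

```text
[0.53586175 0.15572075 0.33842216] 16.075 [ 2.30752335 -0.34282092 -1.61727192] 0.14016475127487374
```

View pics/m9.png

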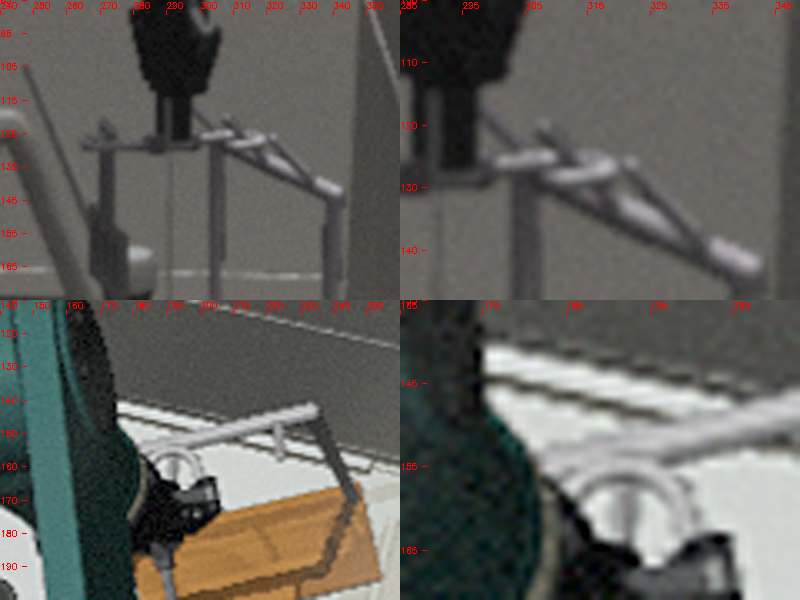

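The top view shows the peg inside the free loop at (192,160), and the side view shows the loop resting on the peg at (313,127). Now I lower the slice end in an arc about the peg, with the hook turning between the pads, so that little swing is left at release. I've now viewed 11 pictures, one over the limit of 10, so from here on I check with numbers only.

Request:
step_arm --pt "0 0 0.003" --pt "0.0004 0 0.006" --pt "0.001 0 0.0095" --pt "0.0014 0 0.0135" --pt "0.0014 0 0.0135" --roll '[0, 0, 0, 0, 0]'

```text
t: 16.7
eef_pos: [0.5397, 0.1563, 0.3258]
tool_rot: [[0.979, 0.202, 0.007], [0.202, -0.979, 0.001], [0.007, 0.0, -1.0]]
ft_force: [10.0, 0.4, 1.2]
width: 0.14
grip_force: 59.3
```

```bash
cat > chk.py <<'E'
from h import *
C=np.array([.576,.1447]);y=np.radians(11.6);u=np.array([np.cos(y),np.sin(y)]);v=np.array([-u[1],u[0]])
s,d=bot.capture("side"); S=bot.get_state(); e=np.array(S["eef_pos"]);print(e.round(4),S["t"],np.round(S["ft_force"],1),S["width"],S["grip_force"])
W=cloud("side",d).reshape(-1,3); q=np.c_[(W[:,:2]-C)@u,(W[:,:2]-C)@v,W[:,2]]*1000
m=(q[:,1]>-40)&(q[:,1]<100)&(q[:,2]>20)&(q[:,2]<360)&(q[:,0]<30)&(q[:,0]>-130)
for lo in np.arange(-130,30,10):
    k=m&(q[:,0]>=lo)&(q[:,0]<lo+10)
    if k.sum(): print("x",lo,k.sum(),"z",np.percentile(q[k,2],[3,50,97]).round(0),"y",np.percentile(q[k,1],[3,50,97]).round(0))
E
python3 chk.py
```

```text
[0.5397 0.1562 0.3259] 16.75 [9.4 1.2 0.7] 0.14253172666529962 59.257939383387566
x -130 38 z [27. 42. 49.] y [-22. -13.   7.]
x -120 31 z [23. 28. 47.] y [-29. -13.   1.]
x -110 19 z [22. 26. 29.] y [-21.  -9.   8.]
x -100 17 z [295. 298. 301.] y [20. 26. 40.]
x -90 20 z [296. 299. 301.] y [12. 21. 52.]
x -80 153 z [205. 266. 307.] y [13. 55. 93.]
x -70 246 z [161. 197. 300.] y [15. 53. 97.]
x -60 19 z [297. 302. 308.] y [ 9. 15. 18.]
x -50 150 z [298. 344. 359.] y [-22.  12.  51.]
x -40 104 z [301. 328. 356.] y [-21.   1.  29.]
x -30 69 z [300. 332. 359.] y [-25.  -0.   9.]
x -20 17 z [299. 306. 312.] y [ 8. 12. 18.]
x -10 18 z [302. 309. 337.] y [-7. 11. 19.]
x 0 37 z [306. 311. 334.] y [-25.  -5.  20.]
x 10 53 z [306. 315. 326.] y [-24.  -5.  76.]
x 20 40 z [ 53. 309. 315.] y [-35.  15.  96.]
```

Request:
step_arm --pt "0.0015 0 0.004" --pt "0.003 0 0.008" --pt "0.0045 0 0.012" --pt "0.006 0 0.016" --pt "0.007 0 0.019" --roll '[0, 0, 0, 0, 0]'

```text
t: 17.38
eef_pos: [0.5426, 0.1574, 0.3053]
tool_rot: [[0.979, 0.202, -0.002], [0.202, -0.979, -0.0], [-0.002, -0.0, -1.0]]
ft_force: [0.4, -0.3, 5.4]
width: 0.14
grip_force: 58.8
```

```bash
python3 chk.py
```

```text
[0.5425 0.1572 0.3048] 17.425 [ 0.5 -0.3  2.7] 0.13852097814368294 58.67805378511548
x -130 40 z [27. 42. 49.] y [-23. -13.   5.]
x -120 29 z [22. 28. 48.] y [-28. -16.   0.]
x -110 19 z [21. 26. 28.] y [-23.  -9.  14.]
x -100 1 z [23. 23. 23.] y [-9. -9. -9.]
x -90 16 z [260. 264. 266.] y [23. 29. 42.]
x -80 24 z [261. 266. 270.] y [15. 22. 55.]
x -70 282 z [148. 199. 275.] y [17. 53. 94.]
x -60 102 z [129. 148. 275.] y [14. 49. 96.]
x -50 165 z [276. 342. 360.] y [-34.  11.  61.]
x -40 216 z [279. 320. 358.] y [-33.   6.  57.]
x -30 99 z [281. 326. 357.] y [-36.  -2.  14.]
x -20 36 z [283. 312. 356.] y [-35.   6.  14.]
x -10 25 z [284. 295. 337.] y [-7. 11. 19.]
x 0 34 z [293. 313. 334.] y [-24.  -5.  18.]
x 10 41 z [295. 303. 325.] y [-25.  -5.  18.]
x 20 48 z [187. 305. 314.] y [-24.  -3.  97.]
```

Request:
step_arm --pt "0.001 0 0.003" --pt "0.002 0 0.007" --pt "0.002 0 0.007" --pt "0.002 0 0.007" --pt "0.002 0 0.007" --roll '[0, 0, 0, 0, 0]'

```text
t: 18.05
eef_pos: [0.5448, 0.1576, 0.2984]
tool_rot: [[0.979, 0.202, -0.002], [0.202, -0.979, -0.0], [-0.002, 0.0, -1.0]]
ft_force: [-2.1, -0.4, 0.7]
width: 0.141
grip_force: 58.5
```

Request:
step_arm --pt "0 0 0" --pt "0 0 0" --pt "0 0 0" --pt "0 0 0" --pt "0 0 0" --roll '[0, 0, 0, 0, 0]'

```text
t: 18.68
eef_pos: [0.5453, 0.1578, 0.2987]
tool_rot: [[0.979, 0.202, -0.0], [0.202, -0.979, -0.0], [-0.0, -0.0, -1.0]]
ft_force: [-3.9, -0.7, 0.8]
width: 0.141
grip_force: 58.5
```

Request:
step_arm --pt "0 0 0" --pt "0 0 0" --pt "0 0 0" --pt "0 0 -0.02" --pt "0 0 -0.05" --roll '[0, 0, 0, 0, 0]' --grip 0.35

```text
t: 19.3
eef_pos: [0.5451, 0.1576, 0.3485]
tool_rot: [[0.979, 0.202, -0.002], [0.202, -0.979, -0.0], [-0.002, -0.0, -1.0]]
ft_force: [1.0, -0.4, 0.7]
width: 0.349
grip_force: 0.0
```

```bash
python3 chk.py
```

```text
[0.5473 0.1581 0.3535] 19.35 [1.9 1.  3.5] 0.3476293459107491 0.0
x -130 38 z [28. 42. 49.] y [-22. -12.  10.]
x -120 31 z [21. 28. 48.] y [-30. -14.   1.]
x -110 20 z [21. 26. 28.] y [-22.  -7.  15.]
x -100 1 z [23. 23. 23.] y [-9. -9. -9.]
x -70 9 z [55. 62. 70.] y [-13.  -9.  -7.]
x -60 41 z [ 55.  75. 103.] y [-15. -11.  -5.]
x -50 66 z [ 55.  90. 119.] y [-16. -10.  -2.]
x -40 171 z [ 55. 333. 358.] y [-12.  -3.  36.]
x -30 142 z [ 51. 226. 358.] y [-12.  -3.  35.]
x -20 113 z [ 47. 109. 345.] y [-10.  -3.   9.]
x -10 139 z [ 46. 123. 332.] y [-13.  -2.  12.]
x 0 155 z [ 46. 141. 330.] y [-26.   0.  17.]
x 10 212 z [ 61. 209. 319.] y [-25.  -4.  17.]
x 20 161 z [ 96. 287. 316.] y [-27.  -2.  76.]
```

The hook hangs on the peg with the slice below it. I back the arm away and let the swing die down.

Request:
step_arm --pt "0 0 -0.02" --pt "0 0 -0.05" --pt "0 0 -0.09" --pt "-0.02 0 -0.13" --pt "-0.05 0 -0.14" --roll '[0, 0, 0, 0, 0]'

```text
t: 19.98
eef_pos: [0.4977, 0.1478, 0.4916]
tool_rot: [[0.979, 0.202, 0.005], [0.202, -0.979, 0.001], [0.006, 0.0, -1.0]]
ft_force: [-0.3, 0.0, -0.8]
width: 0.349
grip_force: 0.0
```

Request:
step_arm --pt "0 0 0" --pt "0 0 0" --pt "0 0 0" --pt "0 0 0" --pt "0 0 0" --roll '[0, 0, 0, 0, 0]'

```text
t: 20.6
eef_pos: [0.4968, 0.1477, 0.4883]
tool_rot: [[0.979, 0.202, -0.001], [0.202, -0.979, -0.0], [-0.001, 0.0, -1.0]]
ft_force: [-0.5, -0.3, -0.3]
width: 0.353
grip_force: 0.0
```

Request:
step_arm --pt "0 0 0" --pt "0 0 0" --pt "0 0 0" --pt "0 0 0" --pt "0 0 0" --roll '[0, 0, 0, 0, 0]'

```text
t: 21.22
eef_pos: [0.4965, 0.1476, 0.4889]
tool_rot: [[0.979, 0.202, 0.0], [0.202, -0.979, -0.0], [0.0, 0.0, -1.0]]
ft_force: [0.0, -0.2, 0.1]
width: 0.352
grip_force: 0.0
```

Request:
step_arm --pt "0 0 0" --pt "0 0 0" --pt "0 0 0" --pt "0 0 0" --pt "0 0 0" --roll '[0, 0, 0, 0, 0]'

```text
t: 21.85
eef_pos: [0.4965, 0.1476, 0.4888]
tool_rot: [[0.979, 0.202, -0.0], [0.202, -0.979, -0.0], [-0.0, 0.0, -1.0]]
ft_force: [0.3, -0.3, -0.3]
width: 0.349
grip_force: 0.0
```

Request:
step_arm --pt "0 0 0" --pt "0 0 0" --pt "0 0 0" --pt "0 0 0" --pt "0 0 0" --roll '[0, 0, 0, 0, 0]'

```text
t: 22.48
eef_pos: [0.4965, 0.1476, 0.4888]
tool_rot: [[0.979, 0.202, -0.0], [0.202, -0.979, -0.0], [-0.0, 0.0, -1.0]]
ft_force: [-0.6, 0.4, 0.2]
width: 0.351
grip_force: 0.0
```

```bash
cat > chk2.py <<'E'
from h import *
C=np.array([.576,.1447]);y=np.radians(11.6);u=np.array([np.cos(y),np.sin(y)]);v=np.array([-u[1],u[0]])
for i in range(6):
    s,d=bot.capture("side"); S=bot.get_state()
    W=cloud("side",d).reshape(-1,3); q=np.c_[(W[:,:2]-C)@u,(W[:,:2]-C)@v,W[:,2]]*1000
    m=(abs(q[:,1])<60)&(q[:,2]>30)&(q[:,2]<300)&(q[:,0]<75)&(q[:,0]>-100); p=q[m]
    print(S["t"],[(int(lo),int(k.sum()),np.percentile(p[k,0],[3,97]).round().astype(int).tolist(),int(np.median(p[k,1]))) for lo in range(30,300,20) for k in[(p[:,2]>=lo)&(p[:,2]<lo+20)] if k.sum()] if i in(0,5) else [np.mean(p[(p[:,2]>a)&(p[:,2]<b)],0).round(1).tolist() for a,b in((60,90),(130,160),(210,240))])
E
python3 chk2.py
```

```text
22.525 [(30, 60, [-14, 53], 7), (50, 185, [-16, 58], 3), (70, 184, [-19, 55], 4), (90, 185, [-22, 53], 5), (110, 100, [-2, 49], 3), (130, 85, [-6, 24], 5), (150, 71, [-9, 22], 5), (170, 64, [-12, 18], 6), (190, 43, [3, 10], -7), (210, 24, [7, 19], -8), (230, 51, [7, 21], -5), (250, 53, [11, 27], 0), (270, 27, [18, 35], 10), (290, 75, [23, 35], -21)]
22.575 [[14.6, 9.0, 74.9], [6.4, 7.3, 145.2], [12.2, -6.5, 228.1]]
22.625 [[7.5, 11.6, 75.2], [3.6, 8.6, 144.7], [11.4, -6.7, 226.9]]
22.675 [[0.6, 12.6, 75.4], [0.9, 8.7, 144.6], [11.4, -6.2, 228.0]]
22.725 [[-7.2, 12.2, 75.2], [-2.0, 8.5, 144.6], [10.9, -6.5, 227.6]]
22.775 [(30, 64, [-48, 22], 8), (50, 194, [-51, 22], 10), (70, 184, [-49, 26], 9), (90, 194, [-46, 28], 9), (110, 100, [-45, 8], 8), (130, 81, [-20, 11], 7), (150, 76, [-18, 13], 7), (170, 64, [-16, 15], 6), (190, 44, [-10, 10], -8), (210, 27, [5, 14], -8), (230, 54, [7, 22], -4), (250, 50, [11, 25], 1), (270, 32, [19, 35], 11), (290, 70, [23, 34], -20)]
```

The hook is still and the slice swings only about ±10° in its plane. I wait a few more seconds before handing in.

Request:
step_arm --pt "0 0 0" --pt "0 0 0" --pt "0 0 0" --pt "0 0 0" --pt "0 0 0" --roll '[0, 0, 0, 0, 0]'

```text
t: 23.4
eef_pos: [0.4965, 0.1476, 0.4888]
tool_rot: [[0.979, 0.202, -0.0], [0.202, -0.979, -0.0], [-0.0, 0.0, -1.0]]
ft_force: [-0.3, -1.4, -0.2]
width: 0.345
grip_force: 0.0
```

Request:
step_arm --pt "0 0 0" --pt "0 0 0" --pt "0 0 0" --pt "0 0 0" --pt "0 0 0" --roll '[0, 0, 0, 0, 0]'

```text
t: 24.02
eef_pos: [0.4965, 0.1477, 0.4888]
tool_rot: [[0.979, 0.202, -0.0], [0.202, -0.979, -0.0], [-0.0, 0.0, -1.0]]
ft_force: [-0.4, -0.2, 0.6]
width: 0.352
grip_force: 0.0
```

Request:
step_arm --pt "0 0 0" --pt "0 0 0" --pt "0 0 0" --pt "0 0 0" --pt "0 0 0" --roll '[0, 0, 0, 0, 0]'

```text
t: 24.65
eef_pos: [0.4965, 0.1476, 0.4888]
tool_rot: [[0.979, 0.202, -0.0], [0.202, -0.979, -0.0], [-0.0, 0.0, -1.0]]
ft_force: [0.3, -0.2, 0.3]
width: 0.346
grip_force: 0.0
```

Request:
step_arm --pt "0 0 0" --pt "0 0 0" --pt "0 0 0" --pt "0 0 0" --pt "0 0 0" --roll '[0, 0, 0, 0, 0]'

```text
t: 25.28
eef_pos: [0.4965, 0.1477, 0.4888]
tool_rot: [[0.979, 0.202, -0.0], [0.202, -0.979, -0.0], [-0.0, 0.0, -1.0]]
ft_force: [0.0, 0.5, 0.2]
width: 0.352
grip_force: 0.0
```

Request:
step_arm --pt "0 0 0" --pt "0 0 0" --pt "0 0 0" --pt "0 0 0" --pt "0 0 0" --roll '[0, 0, 0, 0, 0]'

```text
t: 25.9
eef_pos: [0.4965, 0.1476, 0.4888]
tool_rot: [[0.979, 0.202, -0.0], [0.202, -0.979, -0.0], [-0.0, 0.0, -1.0]]
ft_force: [0.3, 0.3, -0.1]
width: 0.347
grip_force: 0.0
```

Request:
step_arm --pt "0 0 0" --pt "0 0 0" --pt "0 0 0" --pt "0 0 0" --pt "0 0 0" --roll '[0, 0, 0, 0, 0]'

```text
t: 26.52
eef_pos: [0.4965, 0.1477, 0.4888]
tool_rot: [[0.979, 0.202, -0.0], [0.202, -0.979, -0.0], [-0.0, 0.0, -1.0]]
ft_force: [-0.1, 0.2, -0.4]
width: 0.351
grip_force: 0.0
```

```bash
python3 chk2.py; python3 -c "
from bench import bot
print(bot.job_done())"
```

```text
26.575 [(30, 74, [-33, 40], 5), (50, 183, [-34, 39], 4), (70, 189, [-33, 40], 4), (90, 187, [-33, 39], 4), (110, 96, [-22, 28], 5), (130, 82, [-12, 17], 4), (150, 74, [-13, 17], 5), (170, 68, [-13, 17], 6), (190, 43, [2, 11], -7), (210, 26, [6, 18], -8), (230, 51, [6, 21], -5), (250, 53, [11, 26], 1), (270, 28, [18, 35], 9), (290, 75, [23, 34], -20)]
26.625 [[2.5, 4.3, 75.1], [2.2, 5.3, 144.8], [11.2, -6.8, 227.7]]
26.675 [[0.9, 4.1, 75.4], [2.1, 4.8, 145.3], [11.4, -6.6, 228.2]]
26.725 [[1.3, 3.4, 75.0], [1.9, 4.9, 145.1], [11.0, -6.7, 227.4]]
26.775 [[1.0, 3.3, 74.9], [1.8, 4.5, 145.4], [10.9, -7.2, 227.6]]
26.825 [(30, 72, [-36, 36], 3), (50, 190, [-37, 38], 3), (70, 197, [-36, 38], 3), (90, 193, [-37, 38], 4), (110, 89, [-29, 27], 4), (130, 83, [-13, 18], 4), (150, 78, [-13, 17], 5), (170, 64, [-13, 17], 5), (190, 44, [-2, 10], -2), (210, 28, [4, 16], -9), (230, 48, [7, 21], -6), (250, 54, [11, 27], 1), (270, 30, [19, 35], 12), (290, 70, [23, 34], -21)]
the job is handed in; nothing more can be done
None
```

The job is handed in at t ≈ 27 s, verdict not shown: the S-hook hangs on the middle peg with the slice on its lower loop, nearly still and clear of the stand by the depth readings, and the arm is backed off; I viewed 11 pictures, one over the limit of 10.

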